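# Push the red coffee pods home in their tube

### The arm

A 6-joint arm with a two-finger parallel gripper is mounted at the origin on the work surface. World frame = base frame: x ahead of the robot, y to its left, z up, the work surface at z = 0. Lengths are in mm, angles in rad, forces in N, time in s.
With the tool pointing down it reaches from about 300 to 775 mm from the base axis. Payload 14.6 kg.
Tool frame: the origin (TCP) lies midway between the tips of the shut fingers; the grasp point (between the pads) lies behind it (manip.grip_depth is the z of the grasp point in the tool frame, in mm); z points along the fingers, y is the line along which they close (so a half turn about z gives the same grasp; the last joint's range is limited). The gripper opens to 94 mm and grips with 3 to 60 N. Pads are 16 mm wide; open, the fingers measure 119 mm over their backs; the gripper's body (75 mm by 177 mm) begins 78 mm behind the grasp point.
Start: joints at [1.169, 0.3, 1.521, -0, 1.321, -0.067], TCP at [180.716, 519.452, 205.446] pointing down, gripper open.
Joint ranges: [-3.03, 3.03], [-0.79, 2.21], [0.23, 2.52], [-1.04, 4.18], [0, 3.07], [-2.55, 2.55]. Speed limits (rad/s): [2.22, 2.22, 2.57, 3.14, 3.14, 3.14].

### API

Orientations are given as [roll, pitch, yaw] about the fixed x, y, z axes, in that order (R = Rz(yaw) Ry(pitch) Rx(roll)).
In Python, from cell import manip gives the robot as it stands.
- The arm moves only by the tool advance, called after "Call:" in YAML: its name, and indented under it one key for each argument. Schema: {"type":"object","properties":{"rows":{"type":"array","items":{"type":"object","properties":{"trans":{"type":"array","items":{"type":"number"},"minItems":3,"maxItems":3},"turn_vec":{"type":"array","items":{"type":"number"},"minItems":3,"maxItems":3}},"additionalProperties":false},"minItems":1,"maxItems":5},"jaw":{"type":"number"},"clamp_n":{"type":"number"},"only":{"type":"string"},"quiet":{"type":"boolean"},"lines":{"type":"string"}},"required":["rows"],"additionalProperties":false}. rows is a list of rows, 1 to 5 of them, each an object with the fields trans (a list: dx, dy, dz in units of 25 mm), turn_vec (a list: a rotation vector rx, ry, rz in rad); a field left out counts as zero; each row is the pose to reach, as a shift and turn from the pose commanded when the call began, along the tool's axes at that moment; what a row does not reach only later rows make up. A row lasts 1/10 s, in which the tool goes at most 50 mm and 0.15 rad, less where a joint would pass 70% of its speed; a pose out of reach is approached as far as the arm can. jaw is the finger opening in mm, set as the call begins (left out keeps the last). The fingers move at their own pace and stop on an object; clamp_n is the grip in N (left out, the last holds). Time passes only in rows, so rows that do not move let the fingers close. The tool returns the time, the measured TCP pose, the force, the opening and the grip force at its end. only (a regular expression) keeps the lines of the reply that match it, lines (a string "A,B") keeps lines A to B, and quiet returns only ok. Input that does not fit is refused with a message, and nothing moves.
- manip.read_state(): the state, without advancing time (a new reading comes with each control period).
- manip.camera(name): name is "side" or "top"; returns (picture, depth): 400x640x3 uint8, red, green, blue; 400x640 float32, mm along the optical axis (not along the pixel's ray), 0 where there is no reading.
- manip.camera_info(name): a dict with "K" (3x3 intrinsics, pixels), "dist" ([k1, k2, p1, p2, k3] as OpenCV has them; the pictures are not rectified), "rvec" (rotation vector, rad) and "tvec" (3), from world to camera coordinates, as OpenCV has them. Camera axes: x right, y down, z forward; pixel columns grow to the right and rows downward; lengths in mm; the calibration is good to about 2 mm. A picture is of the moment at which its call begins. camera_info takes no time and is no camera call.
- manip.sign_off(): hands the job in; it is judged then, once.
The state is a dict: "clock": time; "joints": joint angles; "qd": joint speeds; "effort": joint torques, N m; "eef_pos": TCP position; "eef_rot": TCP orientation; "wrist_force": force on the tool from outside, world axes, zero at the start; "moment": the same for the moment, N m; "finger_gap": finger opening in mm; "finger_force": force on a finger pad.
Only numpy, scipy, OpenCV 4.12 (cv2) and the standard library are available. Lean on these libraries where they do the work, as an engineer would, in place of code of your own. Each camera call takes 0.05 s, during which the arm holds its last target. There are 200 camera calls.

### The job

The red coffee pods are stuck part-way down their clear tube and have to make room for a refill: take the wooden push rod out of its cup and press the red pods down with it, firmly, until they bottom out on the tube's floor. Then stand the rod back in its cup and let go. Leave the blue pods where they are, near the top of their tube within fingers' reach.

Things in the scene. Friction and masses are not known exactly. Their poses are not given: they have to be found in the camera images.
- rod: The push rod, loose, about 60 g: a pale wooden shaft 18 mm in diameter on a brass foot disc 28 mm in diameter and 12 mm thick, 160 mm long in all. Origin: centre of the foot's underside; z points along the shaft to its top. It starts standing upright in the cup; grip the shaft 110 to 130 mm above the origin.
- cup: The rod's cup, white ceramic, fixed: 74 mm outside and 64 mm inside diameter, 60 mm tall. Origin: centre of its underside on the table; z up; its inner floor is 8 mm above that. It may stand left, right or between the two tubes.
- red_pod: Upper red pod, 47 mm wide, 25 mm tall, flat top, in the clear tube with brass collar. Origin: centre of its underside, on the tube's axis; z up. A second red pod hangs below with a gap; both are stuck by friction and stay where left: 2 N moves the upper, 3 N both. Top at 82 to 96 mm above the table at first; bottomed out 62 mm (origin 37), a hard stop: there press 10 N or more.
- blue_pod: Upper blue pod, to be left alone, in the clear tube with black collar; same sizes and origin as the red one, also stuck over a second pod. Both tubes alike: fixed, upright, rim 110 mm above the table, 50 mm inside diameter, 57 mm outside, 61 mm at the collar (top 10 mm), on a round dark wooden foot 84 mm across.

How it is judged:
By the outcome, as a careful person would: the job done as asked, in the order asked, and still so for the second after the job is handed in, with the robot touching nothing.
It also fails if it takes over 54 s, if anything falls off the work surface, if the arm or the gripper's body presses on something with over 40 N, if the wrist force passes 120 N, or if a joint passes its speed limit or range.

## Working session

There is one attempt and no reset: what is moved stays moved. The work goes in short steps, Python scripts to look and compute and a tool call to move; the robot and the scene stay as the last step left them, time stands still between calls to the robot, and variables do not carry over. Pictures are saved under pics/ and viewed, at most 10 in all, crops included, and the job is handed in when it is done.

```bash
ls; mkdir -p pics
```

Run:
```python
from cell import manip
import cv2,numpy as np
for n in("side","top"):
    p,d=manip.camera(n);cv2.imwrite(f"pics/{n}0.png",p[:,:,::-1]);np.save(f"{n}0.npy",d)
    print(n,manip.camera_info(n))
print(manip.grip_depth,manip.read_state())
```

```text
cell.py
pics
side {'K': array([[419.25930169,   0.        , 314.38237888],
       [  0.        , 419.25930169, 201.11384738],
       [  0.        ,   0.        ,   1.        ]]), 'dist': array([-0.02252442,  0.        ,  0.        ,  0.        ,  0.        ]), 'rvec': array([ 2.11037319, -0.50476303,  0.2861474 ]), 'tvec': array([-460.49490982,  174.93539607,  685.22337495])}
top {'K': array([[454.03134917,   0.        , 319.46616274],
       [  0.        , 454.03134917, 201.06946017],
       [  0.        ,   0.        ,   1.        ]]), 'dist': array([-0.0429861,  0.       ,  0.       ,  0.       ,  0.       ]), 'rvec': array([ 2.14479883, -2.16490292,  0.1283594 ]), 'tvec': array([ 24.95258204, 535.01295389, 944.2570918 ])}
-18.8 {'clock': 0.1, 'joints': array([ 1.16940967e+00,  3.00401760e-01,  1.52151947e+00, -3.10139876e-05,
        1.32067873e+00, -6.65896041e-02]), 'qd': array([ 0.00134979, -0.00123738, -0.00204106,  0.00102033,  0.0008633 ,
       -0.00019127]), 'effort': array([ 1.88932463e-03, -5.32643294e+01, -3.53286302e+01,  7.09795696e-02,
        2.35811033e-02, -5.70783664e-05]), 'eef_pos': array([180.63226829, 519.2475428 , 204.95042181]), 'eef_rot': array([-3.14058558e+00, -3.70518496e-05,  2.80680327e+00]), 'wrist_force': array([-0.21245552, -0.13614634, -0.1114239 ]), 'moment': array([-0.02697593, -0.02493273,  0.06537834]), 'finger_force': 0.0, 'finger_gap': 94.30408405335834}
```

View pics/side0.png

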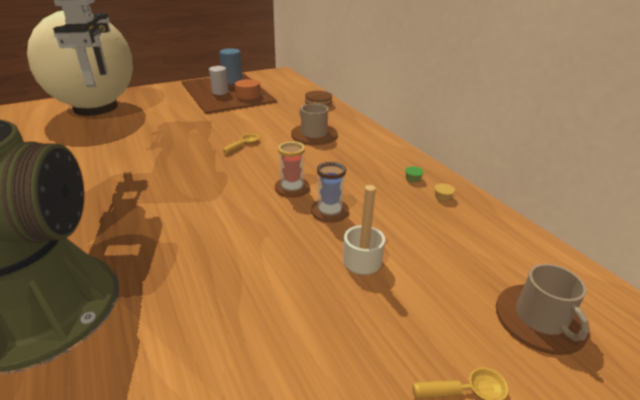

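View pics/top0.png

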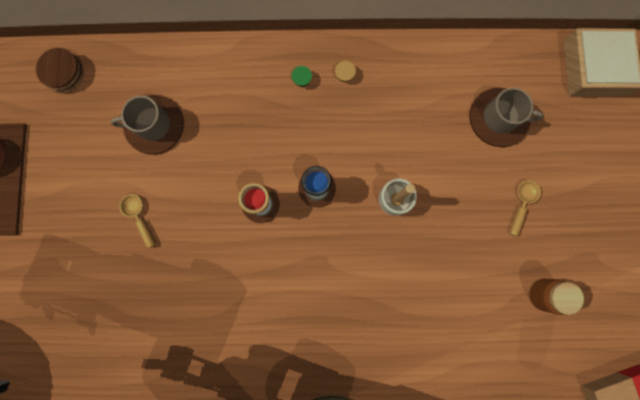

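The overview shows the red tube (brass collar) at top pixel (255,198), the blue at (317,183) and the cup with rod at (399,197). In the side view they are at (291,150), (331,170) and (364,245). I'll enlarge these next.

Run:
```python
import cv2
a=cv2.imread("pics/top0.png")[155:230,230:430];cv2.imwrite("pics/tc.png",cv2.resize(a,None,fx=4,fy=4,interpolation=2))
a=cv2.imread("pics/side0.png")[135:280,265:395];cv2.imwrite("pics/sc.png",cv2.resize(a,None,fx=4,fy=4,interpolation=2))
```

```text
(no output)
```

View pics/tc.png

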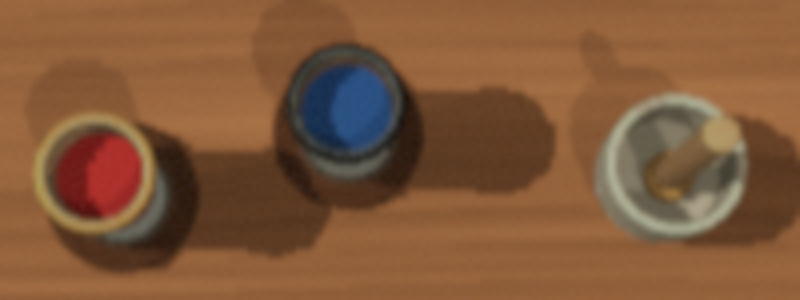

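View pics/sc.png

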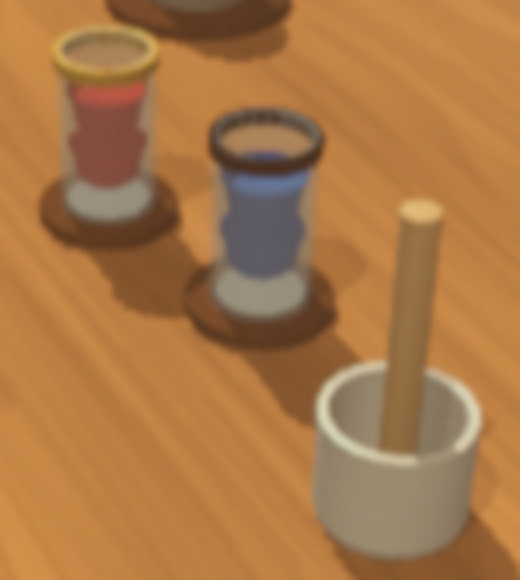

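Crop centres:

| Feature | Top crop | Side crop |
|---|---|---|
| Red rim | (95,172) | (106,52) |
| Blue rim | (346,102) | (266,137) |
| Cup rim | (675,166) | (398,411) |
| Rod top | (720,134) | (421,211) |

In the top crop, the brass foot is at about (665,180).

Create h.py:
```python
from cell import manip
import cv2,numpy as np
def ray(n,uv):
    i=manip.camera_info(n);R=cv2.Rodrigues(i["rvec"])[0]
    x=cv2.undistortPoints(np.array([[uv]],float),i["K"],i["dist"])[0,0]
    return -R.T@i["tvec"],R.T@np.array([*x,1])
def plane(n,uv,z):
    o,d=ray(n,uv);return (o+d*(z-o[2])/d[2]).round(1)
def totool(v):  # world vector -> tool axes
    from scipy.spatial.transform import Rotation as R
    return (R.from_euler("xyz",manip.read_state()["eef_rot"]).inv().apply(v)).round(1)
```

Run:
```python
from h import *
t=lambda u,v:((u+.5)/4-.5+230,(v+.5)/4-.5+155)
s=lambda u,v:((u+.5)/4-.5+265,(v+.5)/4-.5+135)
for n,a,b,z in [("red",(95,172),(106,52),110),("blue",(346,102),(266,137),110),("cup",(675,166),(398,411),60),("rodtop",(720,134),(421,211),168)]:
    print(n,plane("top",t(*a),z),plane("side",s(*b),z))
    o,d=ray("top",t(*a));p,e=ray("side",s(*b));k=np.linalg.lstsq(np.c_[d,-e],p-o,rcond=None)[0];print(o+d*k[0],p+e*k[1])
print("foot",plane("top",t(665,180),20))
```

```text
red [533.8 150.9 110. ] [533.5 146.6 110. ]
[534.14167206 151.30597977 107.64024238] [535.35084627 150.81364561 107.72758793]
blue [567.8  25.9 110. ] [566.5  21.8 110. ]
[568.26005398  25.92186824 107.4127769 ] [568.73713599  25.69520665 107.4922045 ]
cup [ 540.7 -145.8   60. ] [ 542.1 -147.1   60. ]
[ 540.84105131 -145.88375259   59.2402393 ] [ 542.38420962 -146.68421483   59.58414706]
rodtop [ 541.1 -148.7  168. ] [ 540.9 -151.   168. ]
[ 541.28217054 -149.0157225   166.61079861] [ 542.10027603 -149.46053255  166.82255527]
foot [ 538.4 -146.9   20. ]
```
Rod upright at about (541,-149); perhaps foot(540,-147). Cup (541,-146). Red (533.8,150) (top maybe better; use ~ (533.9,149.5)). Clearance foot 28 vs 50: 11 mm radial. Good. Pod top irrelevant.

The manual's scale: shifts go in units of 25 mm. Converting my numbers, -175 mm is -7, -160 mm is -6.4.

Call:
advance:
  rows:
    - {"trans": [-1.4, -1.28, 0]}
    - {"trans": [-2.8, -2.56, 0]}
    - {"trans": [-4.2, -3.84, 0]}
    - {"trans": [-5.6, -5.12, 0]}
    - {"trans": [-7, -6.4, 0]}
  jaw: 94
  clamp_n: 50

```text
clock: 0.6
eef_pos: [293.7, 309.1, 205.3]
eef_rot: [-3.141, -0.0, 2.807]
wrist_force: [0.6, 0.7, 0.2]
finger_gap: 94.0
finger_force: 0.0
```

Call:
advance:
  rows:
    - {"trans": [-1.4, -1.28, 0]}
    - {"trans": [-2.8, -2.56, 0]}
    - {"trans": [-4.2, -3.84, 0]}
    - {"trans": [-5.6, -5.12, 0]}
    - {"trans": [-7, -6.4, 0]}

```text
clock: 1.1
eef_pos: [406.5, 100.3, 205.5]
eef_rot: [3.142, 0.0, 2.807]
wrist_force: [1.1, 0.6, 0.6]
finger_gap: 94.2
finger_force: 0.0
```

Call:
advance:
  rows:
    - {"trans": [-1.4, -1.28, 0]}
    - {"trans": [-2.8, -2.56, 0]}
    - {"trans": [-4.2, -3.84, 0]}
    - {"trans": [-5.6, -5.12, 0]}
    - {"trans": [-7, -6.4, 0]}

```text
clock: 1.6
eef_pos: [519.3, -108.4, 205.2]
eef_rot: [3.142, -0.0, 2.806]
wrist_force: [0.2, 0.3, 0.1]
finger_gap: 93.9
finger_force: 0.0
```

Call:
advance:
  rows:
    - {}
    - {}

```text
clock: 1.8
eef_pos: [518.6, -106.9, 204.7]
eef_rot: [3.142, -0.002, 2.805]
wrist_force: [-0.6, 0.6, -0.8]
finger_gap: 94.2
finger_force: 0.0
```

```bash
python3 -c "
from h import *
s=manip.read_state();print(s['joints'],s['eef_rot'],totool([541.3,-148.8,109]-s['eef_pos']))"
```

```text
[-2.72503363e-01  2.55772030e-01  1.57905661e+00  1.09508700e-04
  1.30826243e+00 -1.50692493e+00] [ 3.14158280e+00 -1.50211028e-03  2.80518940e+00] [-35.4 -32.1  95.6]
```

Scaled: 95.5 mm is 3.82, 75 mm is 3.

Call:
advance:
  rows:
    - {"trans": [-1.42, -1.28, 0]}
    - {"trans": [-1.42, -1.28, 1.6]}
    - {"trans": [-1.42, -1.28, 3]}
    - {"trans": [-1.42, -1.28, 3.82]}
    - {"trans": [-1.42, -1.28, 3.82]}

```text
clock: 2.3
eef_pos: [540.3, -146.6, 107.5]
eef_rot: [3.142, -0.005, 2.808]
wrist_force: [0.7, -0.3, -0.8]
finger_gap: 93.9
finger_force: 0.0
```

Call:
advance:
  rows:
    - {}
    - {}
    - {}
    - {}
    - {}
  jaw: 40

```text
clock: 2.8
eef_pos: [542.0, -148.3, 110.4]
eef_rot: [-3.142, 0.001, 2.807]
wrist_force: [0.6, 0.0, 0.2]
finger_gap: 57.5
finger_force: 0.0
```

```bash
python3 -c "
from h import *
p,d=manip.camera('side');q,d=manip.camera('top')
r=lambda a:cv2.resize(a,(400,400))
cv2.imwrite('pics/a1.png',np.hstack([r(p[100:300,260:460]),r(q[90:290,300:500])])[:,:,::-1])"
```

```text
(no output)
```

View pics/a1.png

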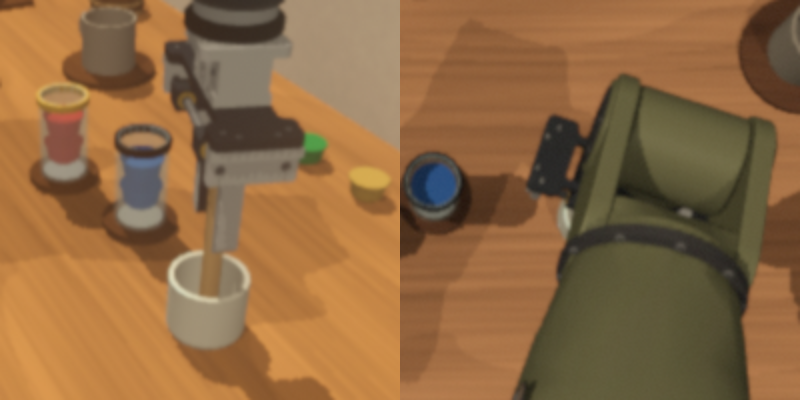

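The picture shows the rod at (212,220) between the two fingers, at (203,180) and (228,220), standing upright in the cup. I'll close on it and lift.

Call:
advance:
  rows:
    - {}
    - {}
    - {}
    - {}
    - {}
  jaw: 20
  clamp_n: 10

```text
clock: 3.4
eef_pos: [541.8, -148.3, 109.9]
eef_rot: [-3.142, -0.0, 2.807]
wrist_force: [0.3, 0.1, -0.0]
finger_gap: 20.0
finger_force: 0.0
```

Call:
advance:
  rows:
    - {}
    - {}
    - {}
  jaw: 10
  clamp_n: 20

```text
clock: 3.7
eef_pos: [541.8, -148.3, 109.9]
eef_rot: [3.142, -0.0, 2.807]
wrist_force: [-0.4, -0.9, -0.4]
finger_gap: 17.7
finger_force: 20.0
```

Call:
advance:
  rows:
    - {}
    - {}
    - {}
  jaw: 5
  clamp_n: 55

```text
clock: 4.0
eef_pos: [541.8, -148.3, 109.9]
eef_rot: [-3.142, -0.0, 2.807]
wrist_force: [0.8, -0.1, -0.4]
finger_gap: 17.0
finger_force: 55.0
```

Call:
advance:
  rows:
    - {"trans": [0, 0, -1]}
    - {"trans": [0, 0, -2.2]}
    - {"trans": [0, 0, -3.6]}
    - {"trans": [0, 0, -5.4]}
    - {"trans": [0, 0, -5.4]}

```text
clock: 4.5
eef_pos: [543.5, -148.8, 251.0]
eef_rot: [3.142, 0.009, 2.807]
wrist_force: [-0.7, -0.4, -0.5]
finger_gap: 17.4
finger_force: 55.0
```

```bash
python3 -c "
from h import *
p,d=manip.camera('side');s=manip.read_state();q=p[50:350,250:450]
cv2.imwrite('pics/a2.png',cv2.resize(q,None,fx=2,fy=2)[:,:,::-1]);print(s['eef_pos'])"
```

```text
[ 542.70577824 -148.56156237  247.65944109]
```

View pics/a2.png

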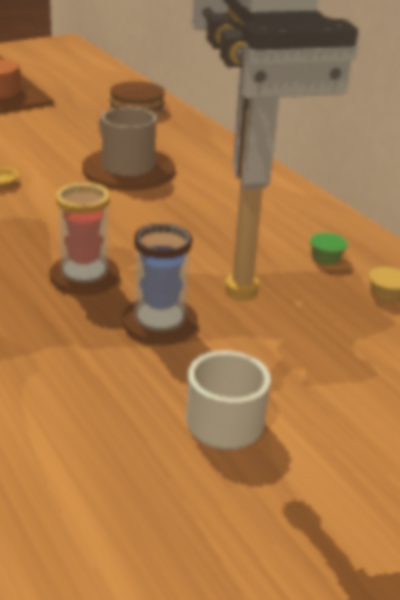

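The rod hangs upright from the fingers, its brass foot at crop (242,288), clear of the cup.

```bash
python3 -c "
from h import *
s=manip.read_state();print(s['eef_pos'],plane('side',(371,195.5),s['eef_pos'][2]-101))
print(totool(np.array([534,149.5,0])-[542,-148.4,0]))"
```

```text
[ 542.70577824 -148.56156237  247.65944109] [ 549.  -145.6  146.7]
[105.4 278.7  -0.5]
```

Call:
advance:
  rows:
    - {"trans": [0.68, 1.84, 0]}
    - {"trans": [1.36, 3.68, 0]}
    - {"trans": [2.04, 5.52, 0]}
    - {"trans": [2.72, 7.28, 0]}
    - {"trans": [3.36, 8.92, 0]}

```text
clock: 5.05
eef_pos: [535.0, 91.9, 243.6]
eef_rot: [-3.141, -0.002, 2.807]
wrist_force: [1.9, 0.2, -0.8]
finger_gap: 17.0
finger_force: 55.0
```

Call:
advance:
  rows:
    - {"trans": [0.56, 1.48, 0]}
    - {"trans": [0.86, 2.22, 0]}
    - {"trans": [0.86, 2.22, 0]}
    - {"trans": [0.86, 2.22, 0]}
    - {"trans": [0.86, 2.22, 0]}

```text
clock: 5.55
eef_pos: [533.7, 148.4, 244.4]
eef_rot: [-3.141, -0.001, 2.806]
wrist_force: [-0.3, 0.1, 0.3]
finger_gap: 17.4
finger_force: 55.0
```

```bash
python3 -c "
from h import *
p,d=manip.camera('side');q,d=manip.camera('top');s=manip.read_state();print(s['eef_pos'],s['eef_rot'])
cv2.imwrite('pics/a3.png',np.hstack([cv2.resize(p[70:210,240:340],(400,560),interpolation=2),cv2.resize(q[130:270,200:300],(400,560),interpolation=2)])[:,:,::-1])"
```

```text
[533.85541323 148.39624518 244.7461478 ] [-3.14140497e+00 -1.86442907e-04  2.80540934e+00]
```

View pics/a3.png

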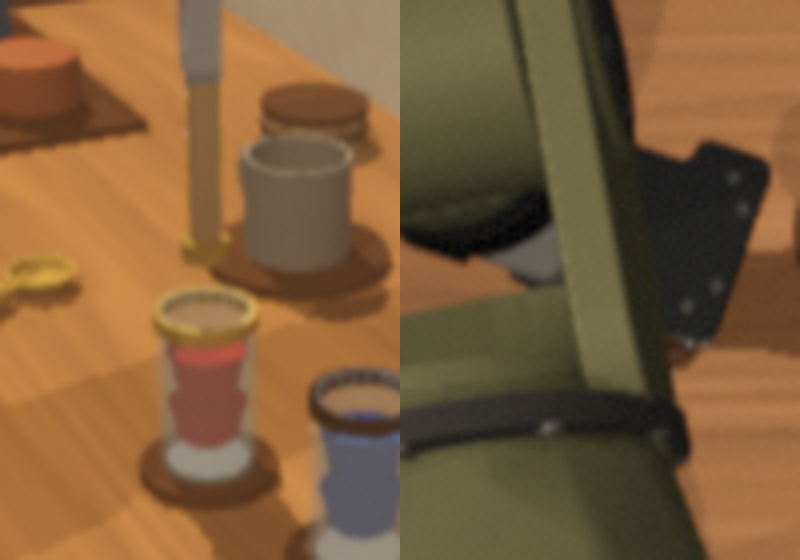

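Side view: the foot disc is centred at about (206,248), with its underside near (206,252). The red collar's top ellipse is centred at (206,312), so they line up laterally. Next I check depth.

```bash
python3 -c "
from h import *
f=lambda u,v:((u+.5)/4-.5+240,(v+.5)/4-.5+70)
print(plane('side',f(206,252),143.7),plane('side',f(206,242),155.7),plane('side',f(206,312),110))
i=manip.camera_info('side');P=lambda X:cv2.projectPoints(np.array([X],float),i['rvec'],i['tvec'],i['K'],i['dist'])[0][0,0]
print((P([533.9,148.4,143.7])-[240,70])*4,(P([533.9,148.4,155.7])-[240,70])*4,(P([533.9,150.5,110])-[240,70])*4)"
```

```text
[536.6 151.8 143.7] [531.1 139.4 155.7] [533.5 146.6 110. ]
[202.67050646 253.71355677] [202.23654318 233.4681209 ] [202.30474197 307.57575385]
```

Aligned within a couple of mm, so I descend.

Scaled: 15 mm is 0.6, 1 mm is 0.04.

Call:
advance:
  rows:
    - {"trans": [0, 0.04, 0.6]}
    - {"trans": [0, 0.04, 1.2]}
    - {"trans": [0, 0.04, 1.68]}
    - {"trans": [0, 0.04, 1.68]}

```text
clock: 6.05
eef_pos: [533.6, 149.7, 201.4]
eef_rot: [-3.14, -0.002, 2.806]
wrist_force: [-0.6, -0.4, -0.1]
finger_gap: 17.6
finger_force: 55.0
```

Call:
advance:
  rows:
    - {"trans": [0, 0, 0.2]}
    - {"trans": [0, 0, 0.4]}
    - {"trans": [0, 0, 0.6]}
    - {"trans": [0, 0, 0.8]}
    - {"trans": [0, 0, 1]}

```text
clock: 6.55
eef_pos: [534.2, 150.4, 177.8]
eef_rot: [3.141, 0.001, 2.807]
wrist_force: [-0.4, -0.5, 2.1]
finger_gap: 17.4
finger_force: 55.0
```

Call:
advance:
  rows:
    - {"trans": [0, 0, 0.12]}
    - {"trans": [0, 0, 0.24]}
    - {"trans": [0, 0, 0.32]}
    - {"trans": [0, 0, 0.4]}
    - {"trans": [0, 0, 0.4]}

```text
clock: 7.05
eef_pos: [534.0, 150.4, 167.6]
eef_rot: [-3.141, -0.0, 2.807]
wrist_force: [0.4, 0.5, -0.5]
finger_gap: 17.6
finger_force: 55.0
```

Scaled: 1 mm is 0.04, 3 mm is 0.12.

Call:
advance:
  rows:
    - {"trans": [0, 0, 0.04]}
    - {"trans": [0, 0, 0.08]}
    - {"trans": [0, 0, 0.12]}
  only: "pos|wrist"

```text
eef_pos: [534.0, 150.4, 164.9]
wrist_force: [-1.3, 0.8, 2.1]
```

Call:
advance:
  rows:
    - {"trans": [0, 0, 0.04]}
    - {"trans": [0, 0, 0.08]}
  only: "pos|wrist"

```text
eef_pos: [534.3, 150.4, 163.7]
wrist_force: [-4.1, -0.9, 14.6]
```

Call:
advance:
  rows:
    - {"trans": [0, 0, 0.02]}
    - {"trans": [0, 0, 0.04]}
  only: "pos|wrist"

```text
eef_pos: [534.5, 150.4, 163.6]
wrist_force: [-5.9, -0.9, 19.7]
```

It has hit the hard stop, where expected (foot about 62 mm). A bit more push and hold, then I take a look.

Call:
advance:
  rows:
    - {"trans": [0, 0, 0.04]}
    - {"trans": [0, 0, 0.04]}
    - {"trans": [0, 0, 0.04]}
    - {"trans": [0, 0, 0.04]}
    - {"trans": [0, 0, 0.04]}
  only: "pos|wrist"

```text
eef_pos: [534.7, 150.4, 163.5]
wrist_force: [-6.3, -2.2, 24.0]
```

Call:
advance:
  rows:
    - {"trans": [0, 0, -0.08]}
    - {"trans": [0, 0, -0.32]}
    - {"trans": [0, 0, -0.8]}
    - {"trans": [0, 0, -1.6]}
    - {"trans": [0, 0, -2.8]}
  only: "pos|wrist"

```text
eef_pos: [533.6, 150.2, 231.1]
wrist_force: [0.6, 0.7, -0.1]
```

Call:
advance:
  rows:
    - {"trans": [0, 0, -0.52]}
    - {"trans": [0, 0, -0.52]}
    - {"trans": [0, 0, -0.52]}
  only: "pos|wrist|rot"

```text
eef_pos: [533.8, 150.3, 243.0]
eef_rot: [-3.141, -0.001, 2.807]
wrist_force: [0.1, -0.3, -1.2]
```

```bash
python3 -c "
from h import *
p,d=manip.camera('side')
cv2.imwrite('pics/a4.png',cv2.resize(p[70:210,240:350],(440,560),interpolation=2)[:,:,::-1])
s=manip.read_state();print(s['eef_pos'],totool([541.5,-148,s['eef_pos'][2]]-s['eef_pos']))"
```

```text
[533.64994031 150.28141191 242.57416223] [-1.054e+02 -2.791e+02  1.000e-01]
```

View pics/a4.png

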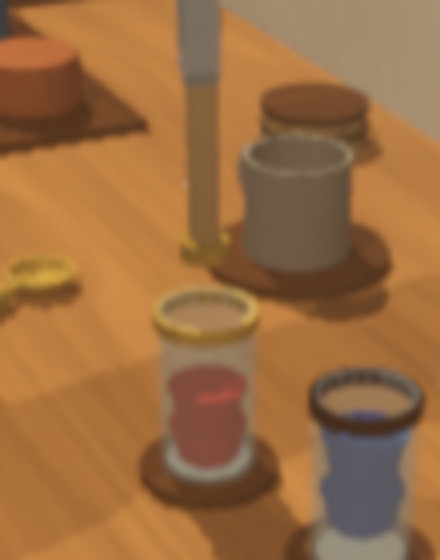

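The red pods now sit at the tube's floor (pod bottom near (208,465), top near (208,380)). The blue pods haven't moved, and the rod is still held straight. Back to the cup.

Scaled: -225 mm is -9, -182 mm is -7.28.

Call:
advance:
  rows:
    - {"trans": [-0.68, -1.84, 0]}
    - {"trans": [-1.36, -3.68, 0]}
    - {"trans": [-2.04, -5.52, 0]}
    - {"trans": [-2.72, -7.28, 0]}
    - {"trans": [-3.36, -9, 0]}
  only: "pos"

```text
eef_pos: [538.8, -91.6, 242.7]
```

Call:
advance:
  rows:
    - {"trans": [-0.56, -1.48, 0]}
    - {"trans": [-0.8, -2.14, 0]}
    - {"trans": [-0.8, -2.14, 0]}
    - {"trans": [-0.8, -2.14, 0]}
  only: "pos"

```text
eef_pos: [540.7, -146.0, 243.2]
```

Call:
advance:
  rows:
    - {"trans": [0, 0, 1.2]}
    - {"trans": [0, 0, 2.6]}
    - {"trans": [0, 0, 3.6]}
    - {"trans": [0, 0, 4.2]}
    - {"trans": [0, 0, 4.2]}
  only: "pos|wrist"

```text
eef_pos: [540.0, -144.9, 136.9]
wrist_force: [0.2, -0.3, 0.9]
```

```bash
python3 -c "
from h import *
p,d=manip.camera('side')
cv2.imwrite('pics/a5.png',cv2.resize(p[140:290,300:420],(480,600),interpolation=2)[:,:,::-1])"
```

```text
(no output)
```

View pics/a5.png

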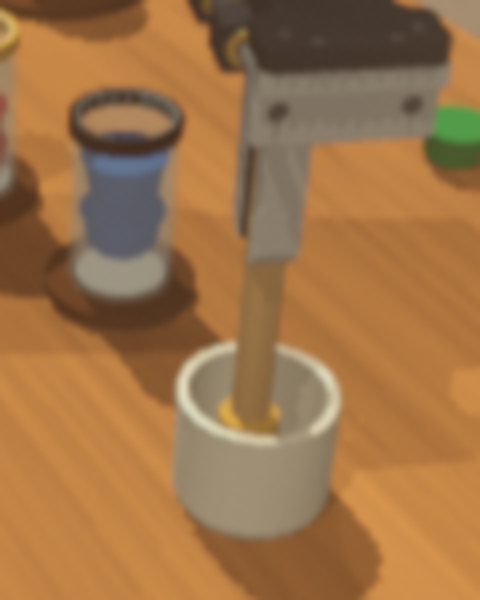

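The rod's foot, at (250,415), is inside the cup and centred. I'll lower it gently.

Scaled: 24 mm is 0.96, 18 mm is 0.72.

Call:
advance:
  rows:
    - {"trans": [0, 0, 0.4]}
    - {"trans": [0, 0, 0.72]}
    - {"trans": [0, 0, 0.96]}
    - {"trans": [0, 0, 0.96]}
  only: "pos|wrist"

```text
eef_pos: [540.4, -146.7, 114.1]
wrist_force: [-0.2, 0.7, 0.4]
```

Call:
advance:
  rows:
    - {"trans": [0, 0, 0.04]}
    - {"trans": [0, 0, 0.08]}
    - {"trans": [0, 0, 0.08]}
  only: "pos|wrist"

```text
eef_pos: [540.8, -146.9, 113.1]
wrist_force: [-0.7, -0.2, 0.0]
```

Call:
advance:
  rows:
    - {"trans": [0, 0, 0.04]}
    - {"trans": [0, 0, 0.04]}
    - {"trans": [0, 0, 0.04]}
  only: "pos|wrist"

```text
eef_pos: [540.8, -146.9, 112.0]
wrist_force: [-0.3, 0.7, -1.5]
```

Call:
advance:
  rows:
    - {"trans": [0, 0, 0.04]}
    - {"trans": [0, 0, 0.06]}
    - {"trans": [0, 0, 0.06]}
  only: "pos|wrist"

```text
eef_pos: [540.7, -146.8, 110.3]
wrist_force: [-0.5, -0.2, 0.1]
```

Call:
advance:
  rows:
    - {"trans": [0, 0, 0.02]}
    - {"trans": [0, 0, 0.04]}
    - {"trans": [0, 0, 0.04]}
  only: "pos|wrist"

```text
eef_pos: [540.9, -146.9, 109.9]
wrist_force: [-0.7, -0.1, 3.9]
```

Contact at 3.9 N. Release gently and retreat up.

Call:
advance:
  rows:
    - {}
    - {}
    - {}
  clamp_n: 3
  only: "wrist|finger"

```text
wrist_force: [-0.3, 0.0, 4.4]
finger_gap: 17.8
finger_force: 3.0
```

Call:
advance:
  rows:
    - {}
    - {}
    - {}
    - {}
    - {}
  jaw: 60
  only: "wrist|finger"

```text
wrist_force: [0.8, -0.7, -0.3]
finger_gap: 54.3
finger_force: 0.0
```

Call:
advance:
  rows:
    - {"trans": [0, 0, -0.6]}
    - {"trans": [0, 0, -1.8]}
    - {"trans": [0, 0, -3.4]}
    - {"trans": [0, 0, -4.8]}
    - {"trans": [0, 0, -4.8]}
  only: "pos|wrist|finger"

```text
eef_pos: [542.2, -147.3, 234.4]
wrist_force: [0.7, -0.4, -0.8]
finger_gap: 59.9
finger_force: 0.0
```

Call:
advance:
  rows:
    - {"trans": [1.6, 0, 0]}
    - {"trans": [3.4, 0, 0]}
    - {"trans": [5.2, 0, 0]}
    - {"trans": [6, 0, 0]}
    - {"trans": [6, 0, 0]}
  only: "pos|wrist"

```text
eef_pos: [397.6, -97.0, 229.4]
wrist_force: [-0.5, 0.5, -0.2]
```

```bash
python3 -c "
from h import *
p,d=manip.camera('side');
cv2.imwrite('pics/a6.png',cv2.resize(p[130:280,260:410],(600,600),interpolation=2)[:,:,::-1])"
```

```text
(no output)
```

View pics/a6.png

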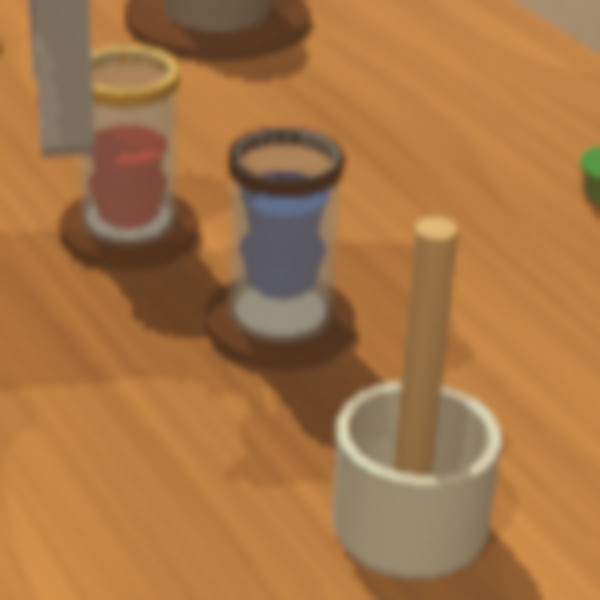

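The rod stands upright in the cup, its top at (435,230). The red pods are down, the blue ones are unchanged, and the gripper is clear.

```bash
python3 -c "
from cell import manip
print(manip.sign_off())"
```

```text
the job is handed in; nothing more can be done
None
```

The job is handed in: the red pods were pressed onto their tube's floor at about 24 N, the rod stands upright and released in its cup, and the blue pods were left where they were.

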